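# Test the cell on the mat in the three-bay tester

### The job

Put the cell that stands on the cork mat upright into the one well of the cell tester that fits its diameter, right to the bottom. Then press the button in front of that well fully down, hold it down for a good second and let it spring up again. Press no other button, and leave the other cells and everything else on the shelf where they stand.

Things in the scene. Friction and masses are not known exactly. Their poses are not given: they have to be found in the camera images.
- mat_mid (a point): centre of the thin square cork mat (90 x 90 mm, 1 mm thick, flat on the shelf, fixed); exactly one of the three cells stands on it, within 10 mm of its centre, the other two stand over 90 mm away on the bare shelf
- cell_small_mid (a point): centre, half-way up, of the small lithium cell: a plain black cylinder 18 mm in diameter and 65 mm tall, loose, standing upright on the shelf (z axis = its axis, up); steel disc with a 2 mm nub on top
- cell_medium_mid (a point): centre, half-way up, of the medium lithium cell: a plain black cylinder 26 mm in diameter and 65 mm tall, loose, standing upright on the shelf (z axis = its axis, up); steel disc with a 2 mm nub on top
- cell_large_mid (a point): centre, half-way up, of the large lithium cell: a plain black cylinder 32 mm in diameter and 70 mm tall, loose, standing upright on the shelf (z axis = its axis, up); steel disc with a 2 mm nub on top
- well_small (a point): centre of the mouth of the left well of the tester, for the small cell: round blind hole 21 mm in diameter, 25 mm deep, with a small chamfer and a dark floor. The tester is a white block fixed to the shelf, 130 mm (x) by 210 mm (y) by 42 mm high, with three wells in a row 65 mm apart, smallest at its +y end; this point has the tester's axes (x away from the buttons, z up) and lies in its top face. A seated cell stands 40 mm out of the top
- well_medium (a point): centre of the mouth of the middle well of the tester, for the medium cell: round blind hole 29 mm in diameter, 25 mm deep, with a small chamfer and a dark floor. The tester is a white block fixed to the shelf, 130 mm (x) by 210 mm (y) by 42 mm high, with three wells in a row 65 mm apart, smallest at its +y end; this point has the tester's axes (x away from the buttons, z up) and lies in its top face. A seated cell stands 40 mm out of the top
- well_large (a point): centre of the mouth of the right well of the tester, for the large cell: round blind hole 35 mm in diameter, 25 mm deep, with a small chamfer and a dark floor. The tester is a white block fixed to the shelf, 130 mm (x) by 210 mm (y) by 42 mm high, with three wells in a row 65 mm apart, smallest at its +y end; this point has the tester's axes (x away from the buttons, z up) and lies in its top face. A seated cell stands 45 mm out of the top
- button_small_top (a point): centre of the top of the grey round cap (28 mm across) of the spring push button that belongs to the small well; it lies 62 mm from that well, straight towards the tester's -x edge. Its cap stands 22 mm above the tester's top face when up, out of a round black housing 44 mm wide and 12 mm high (the cap 10 mm proud of it, 4 mm when fully down); press straight down
- button_small (a joint): travel of the small well's button: 0 up, 0.006 m fully down; spring, about 5 N when fully down, comes up by itself
- button_medium_top (a point): centre of the top of the grey round cap (28 mm across) of the spring push button that belongs to the medium well; it lies 62 mm from that well, straight towards the tester's -x edge. Its cap stands 22 mm above the tester's top face when up, out of a round black housing 44 mm wide and 12 mm high (the cap 10 mm proud of it, 4 mm when fully down); press straight down
- button_medium (a joint): travel of the medium well's button: 0 up, 0.006 m fully down; spring, about 5 N when fully down, comes up by itself
- button_large_top (a point): centre of the top of the grey round cap (28 mm across) of the spring push button that belongs to the large well; it lies 62 mm from that well, straight towards the tester's -x edge. Its cap stands 22 mm above the tester's top face when up, out of a round black housing 44 mm wide and 12 mm high (the cap 10 mm proud of it, 4 mm when fully down); press straight down
- button_large (a joint): travel of the large well's button: 0 up, 0.006 m fully down; spring, about 5 N when fully down, comes up by itself
- vase: empty white ceramic vase, 96 mm wide, 175 mm tall, loose, origin under its centre; leave alone
- bowl: aluminium bowl of AA cells, 124 mm wide, 48 mm high, loose, origin under its centre; leave alone
- case: closed blue plastic case with hinged lid, 134 x 194 x 60 mm, loose, origin under its centre; leave alone
- rear_light: bicycle rear light, 40 x 72 x 46 mm, loose, origin under its centre; leave alone

How it is judged:
By the outcome, as a careful person would: the job done as asked, in the order asked, and still so for the second after the job is handed in, with the robot touching nothing.
It also fails if it takes over 54 s, if anything falls off the work surface, if the arm or the gripper's body presses on something with over 40 N, if the wrist force passes 120 N, or if a joint passes its speed limit or range.

### The arm

A 7-joint arm with a two-finger parallel gripper is mounted at the origin on the work surface. World frame = base frame: x ahead of the robot, y to its left, z up, the work surface at z = 0. Lengths are in m, angles in rad, forces in N, time in s.
With the tool pointing down it reaches from about 0.4 to 0.85 m from the base axis. Payload 4.5 kg.
Tool frame: the origin (TCP) lies midway between the tips of the shut fingers; the grasp point (between the pads) lies behind it (r.hold_point_z is the z of the grasp point in the tool frame, in m); z points along the fingers, y is the line along which they close (so a half turn about z gives the same grasp; the last joint's range is limited). The gripper opens to 88 mm and grips with 3 to 60 N. Pads are 18 mm wide; open, the fingers measure 123 mm over their backs; the gripper's body (75 mm by 187 mm) begins 45 mm behind the grasp point.
Start: joints at [-1.08, 0.689, -0.195, 1.565, 0.157, 0.902, -0.215], TCP at [0.276, 0.561, 0.239] pointing down, gripper open.
Joint ranges: [-3.01, 3.01], [-0.46, 2.08], [-1.47, 1.51], [0.13, 2.56], [-1, 4.14], [0.04, 2.09], [-2.66, 2.66]. Speed limits (rad/s): [2.57, 2.57, 3.14, 3.14, 3.14, 3.14, 3.14].

### API

Orientations are given as a rotation vector (axis times angle).
In Python, from station import get_obs, eyes, r gives the robot as it stands. The module is installed in compiled form; this text tells all that it offers.
- The arm moves only by the tool apply_moves, never from a script. Its argument "series" is a list of rows, each a list of 6 numbers: the shift along the tool's x, y, z in units of 40 mm (1.0 is 40 mm), then the turn, a rotation vector about the tool's x, y, z in units of 8 degrees (1.0 is 8 degrees). In form: [[dx, dy, dz, rx, ry, rz], ...]. A call has 1 to 20 rows; each row shifts and turns the commanded pose from where the row before left it, along the tool's axes as they then stand; what a row does not reach is not made up. A row lasts 1/10 s, in which the tool goes at most 50 mm and 8.59 degrees, less where a joint would pass 70% of its speed; a pose out of reach is approached as far as the arm can. A call is refused whole if a number of a shift passes 1 or a number of a turn 1, either way. A call with a gripper value outside its range is refused whole. "hand" is the finger opening in mm, from 0 to 88.1, set as the call begins (left out, the last holds). The fingers move at their own pace and stop on an object; the grip force is fixed at half the most. Time passes only in rows, so rows that do not move let the fingers close. It gives the time, the measured TCP pose, the force, the opening and the grip force at its end, in the units of the state.
- get_obs(): the state, without advancing time (a new reading comes with each control period).
- eyes.get_image(name): name is "scene" or "top" or "wrist"; returns a dict with "img" (480x640x3 uint8, red, green, blue), "mtx" (3x3 intrinsics, pixels), "origin" and "rotation" of the camera in the world. Camera axes: x right, y down, z forward; pixel columns grow to the right and rows downward; lengths in m; the calibration is good to about 2 mm. A picture is of the moment at which its call begins. There is no depth.
- r.sign_off(): hands the job in; it is judged then, once.
Trained networks look in a picture, given as the dict that the camera call returned (one of the last four; its "shot" number tells which), for a name from the list of things; names that differ only in an ending like _2 or _b are one class to them, and where a whole thing is asked for, a point or a joint stands for the part that bears it (a point fixed in the world has none). Each returns a list of dicts, best first, with "p" (0 to 1); they miss things now and then, are a little off and sometimes report something else, mostly with a low value. They report only what shows in the picture. A call takes as long as a camera call.
- eyes.search_frame(picture, thing): "centre" ([x, y, z] in m, in world coordinates, good to about 4 mm: the middle of the surface that is visible of it).
The state is a dict: "time_s": time; "qpos": joint angles; "qvel": joint speeds; "tau": joint torques, N m; "tool_pos": TCP position; "orientation": TCP orientation; "wrist_force": force on the tool from outside, world axes, zero at the start; "torque": the same for the moment, N m; "grip_width": opening from 0.0 (shut) to 1.0 (fully open); "grip_force": force on a finger pad.
Only numpy, scipy, OpenCV 4.12 (cv2) and the standard library are available. Lean on these libraries where they do the work, as an engineer would, in place of code of your own. Each camera call takes 0.05 s, during which the arm holds its last target. There are 200 camera calls.

## Working session

There is one attempt and no reset: what is moved stays moved. The work goes in short steps, Python scripts to look and compute and a tool call to move; the robot and the scene stay as the last step left them, time stands still between calls to the robot, and variables do not carry over. Pictures are saved under pics/ and viewed, at most 10 in all, crops included, and the job is handed in when it is done.

Besides the shell and the picture viewer there is one more tool, called after "Call:" in YAML: its name, and indented under it one key for each argument. apply_moves: Moves the arm, as the interface text tells. Its arguments: {"type":"object","properties":{"series":{"type":"array"},"hand":{"type":"number"}},"required":["series"]}

```bash
mkdir -p pics
cat > h.py <<'E'
import numpy as np, cv2
from scipy.spatial.transform import Rotation as R
from station import get_obs, eyes, r
def ray(p,u,v):
    d=np.array(p["rotation"])@np.linalg.inv(np.array(p["mtx"]))@[u,v,1]; return np.array(p["origin"]),d
def at_z(p,u,v,z):
    o,d=ray(p,u,v); return o+d*(z-o[2])/d[2]
def proj(p,X):
    c=np.array(p["mtx"])@(np.array(p["rotation"]).T@(np.array(X)-p["origin"])); return c[:2]/c[2]
def save(p,n): cv2.imwrite("pics/"+n,p["img"][:,:,::-1])
E
python3 - <<'E'
from h import *
T=["mat_mid","cell_small_mid","cell_medium_mid","cell_large_mid","well_small","well_medium","well_large","button_small_top","button_medium_top","button_large_top","vase","bowl","case","rear_light"]
for n in ["top","scene"]:
    p=eyes.get_image(n); save(p,n+"1.png"); print(n,np.round(p["origin"],3))
    for t in T:
        for d in eyes.search_frame(p,t)[:2]: print(t,np.round(d["centre"],4),round(d["p"],2),np.round(proj(p,d["centre"])))
o=get_obs(); print(o["time_s"],o["tool_pos"],o["orientation"],r.hold_point_z,R.from_rotvec(o["orientation"]).as_matrix().round(3))
E
```

```text
top [0.315 0.036 1.639]Traceback (most recent call last):
  File "<stdin>", line 6, in <module>
  File "h.py", line 9, in proj
    c=np.array(p["mtx"])@(np.array(p["rotation"]).T@(np.array(X)-p["origin"])); return c[:2]/c[2]
      ~~~~~~~~~~~~~~~~~~^^~~~~~~~~~~~~~~~~~~~~~~~~~~~~~~~~~~~~~~~~~~~~~~~~~~~~
ValueError: matmul: Input operand 1 does not have enough dimensions (has 0, gufunc core with signature (n?,k),(k,m?)->(n?,m?) requires 1)
```

Run:
```python
from h import *
p=eyes.get_image("top"); print(type(p["rotation"]),p["rotation"],p["origin"],p["mtx"],p.keys()); d=eyes.search_frame(p,"mat_mid"); print(d)
```

```text
<class 'numpy.ndarray'> [-2.13082304  2.14196554 -0.18530854] [0.31453197 0.03586329 1.63917795] [[526.12545843   0.         327.04947543]
 [  0.         526.12545843 246.15411748]
 [  0.           0.           1.        ]] dict_keys(['img', 'mtx', 'origin', 'rotation', 'shot'])
[{'centre': [0.5206, 0.2119, 0.0014], 'p': 0.84}]
```

Rotation is a rotation vector.

```bash
sed -i 's/np.array(p\["rotation"\])/R.from_rotvec(p["rotation"]).as_matrix()/' h.py
python3 - <<'E'
from h import *
T=["mat_mid","cell_small_mid","cell_medium_mid","cell_large_mid","well_small","well_medium","well_large","button_small_top","button_medium_top","button_large_top","vase","bowl","case","rear_light"]
for n in ["top","scene"]:
    p=eyes.get_image(n); save(p,n+"1.png"); print(n,np.round(p["origin"],3))
    for t in T:
        for d in eyes.search_frame(p,t)[:2]: print(t,np.round(d["centre"],4),round(d["p"],2),np.round(proj(p,d["centre"])))
o=get_obs(); print(o["time_s"],o["tool_pos"],o["orientation"],r.hold_point_z,R.from_rotvec(o["orientation"]).as_matrix().round(3))
E
```

```text
top [0.315 0.036 1.639]
mat_mid [0.5215 0.2113 0.0026] 0.79 [268. 268.]
mat_mid [ 0.4618 -0.1643  0.0648] 0.61 [391. 285.]
cell_small_mid [0.4755 0.319  0.0647] 0.44 [230. 281.]
cell_small_mid [ 0.5091 -0.2289  0.0412] 0.26 [411. 270.]
cell_medium_mid [0.5227 0.2128 0.0686] 0.4 [265. 265.]
cell_large_mid [ 0.5083 -0.2261  0.0438] 0.66 [410. 270.]
well_small [ 0.5085 -0.2291  0.0449] 0.67 [411. 270.]
well_small [ 0.7867 -0.0071  0.0228] 0.48 [337. 184.]
well_medium [ 0.5066 -0.2273  0.0424] 0.73 [410. 271.]
well_large [ 0.5049 -0.2314  0.0404] 0.92 [411. 272.]
button_small_top [ 0.4664 -0.1643  0.0645] 0.53 [391. 283.]
button_small_top [0.4761 0.3194 0.0652] 0.44 [230. 281.]
button_medium_top [ 0.4675 -0.2267  0.0648] 0.5 [412. 283.]
button_large_top [ 0.4722 -0.2965  0.0648] 0.52 [435. 281.]
vase [ 0.411  -0.4555  0.1207] 0.56 [495. 300.]
bowl [ 0.783  -0.0103  0.0182] 0.66 [338. 186.]
case [0.5424 0.5402 0.0612] 0.73 [157. 260.]
case [0.7939 0.2205 0.048 ] 0.6 [265. 180.]
rear_light [0.7945 0.2221 0.0498] 0.75 [264. 180.]
scene [1.191 0.728 1.018]
mat_mid [ 5.301e-01  2.273e-01 -5.0
[... 407 characters left out ...]
tton_small_top [ 0.4751 -0.1594  0.0602] 0.54 [296. 199.]
button_medium_top [0.7973 0.2287 0.0441] 0.61 [297. 333.]
button_medium_top [ 0.5258  0.2263 -0.002 ] 0.6 [369. 288.]
button_large_top [ 0.4738 -0.2891  0.0576] 0.38 [272. 181.]
button_large_top [0.6228 0.3174 0.0511] 0.16 [370. 315.]
vase [ 0.4365 -0.4426  0.1018] 0.64 [253. 147.]
bowl [ 0.7746 -0.0163  0.0278] 0.63 [248. 276.]
bowl [ 0.4371 -0.4448  0.1024] 0.5 [253. 146.]
case [0.57   0.5613 0.0631] 0.9 [463. 365.]
rear_light [0.8005 0.2311 0.0497] 0.94 [296. 333.]
1.7 [0.27567572 0.56092697 0.23873711] [-7.11325664e-01 -3.05999989e+00 -6.14605079e-05] -0.0187 [[-0.897  0.441  0.   ]
 [ 0.441  0.897  0.   ]
 [ 0.     0.    -1.   ]]
```

View pics/top1.png

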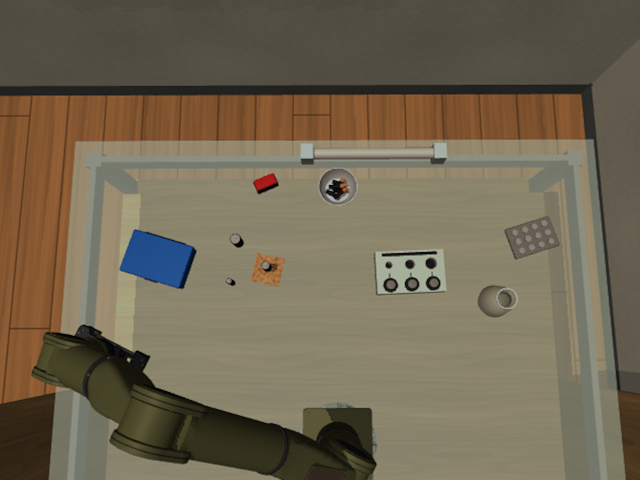

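View pics/scene1.png

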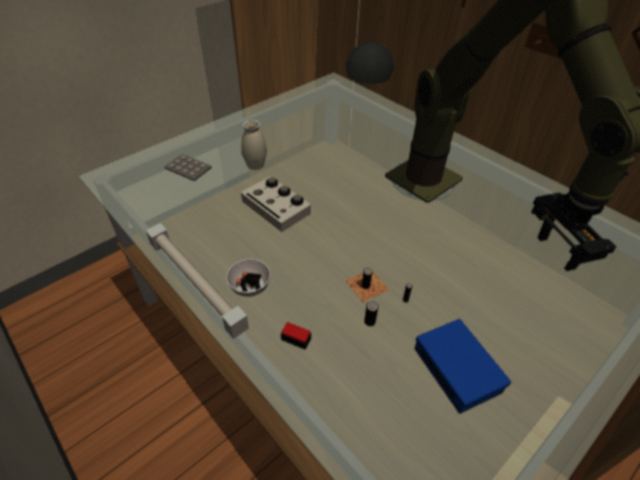

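The top view shows the mat at (268,268) with the cell's top at (266,266). The small cell is at (230,281) and the large one at (236,240), so by size the cell on the mat is the medium one. In the tester, the medium well is at about (410,264) and its button at (412,284). The scene view agrees.

Call:
apply_moves:
  series:
    - [-0.626,-0.34,0,0,0,0]
    - [-0.626,-0.34,0,0,0,0]
    - [-0.626,-0.34,0,0,0,0]
    - [-0.626,-0.34,0,0,0,0]
    - [-0.626,-0.34,0,0,0,0]
    - [-0.626,-0.34,0,0,0,0]
    - [-0.626,-0.34,0,0,0,0]
    - [-0.626,-0.34,0,0,0,0]
    - [-0.626,-0.34,0,0,0,0]
    - [-0.626,-0.34,0,0,0,0]
    - [-0.626,-0.34,0,0,0,0]
    - [-0.626,-0.34,0,0,0,0]
    - [-0.626,-0.34,0,0,0,0]
    - [-0.626,-0.34,0,0,0,0]
    - [-0.626,-0.34,0,0,0,0]
    - [0,0,0,0,0,-0.82]
    - [0,0,0,0,0,-0.82]
    - [0,0,0,0,0,-0.82]
    - [0,0,0,0,0,-0.82]
    - [0,0,0,0,0,0]

```text
time_s: 3.7
tool_pos: [0.5229, 0.212, 0.2387]
orientation: [0.002, -3.141, -0.001]
wrist_force: [-0.7, 0.4, 0.1]
grip_width: 0.999
grip_force: 0.0
```

Run:
```python
from h import *
o=get_obs(); print(o["time_s"],o["tool_pos"],R.from_rotvec(o["orientation"]).as_matrix().round(3))
p=eyes.get_image("wrist"); save(p,"w1.png"); print(p["origin"],R.from_rotvec(p["rotation"]).as_matrix().round(3),p["mtx"])
for t in ["cell_medium_mid","mat_mid","cell_small_mid","cell_large_mid"]:
  for d in eyes.search_frame(p,t)[:2]: print(t,np.round(d["centre"],4),d["p"],proj(p,d["centre"]).round())
p=eyes.get_image("top")
im=cv2.cvtColor(p["img"],cv2.COLOR_RGB2BGR)
cv2.imwrite("pics/tcrop.png",cv2.resize(im[240:300,370:450],None,fx=8,fy=8,interpolation=cv2.INTER_CUBIC))
```

```text
3.7 [0.52285678 0.21202068 0.23869894] [[-1.    -0.001 -0.   ]
 [-0.001  1.     0.   ]
 [ 0.     0.    -1.   ]]
[0.44920889 0.21262268 0.38356882] [[-0.    0.96  0.28]
 [ 1.    0.    0.  ]
 [ 0.    0.28 -0.96]] [[420.24790189   0.         318.15855519]
 [  0.         420.24790189 241.27035518]
 [  0.           0.           1.        ]]
cell_medium_mid [0.5244 0.2149 0.066 ] 0.72 [321. 220.]
mat_mid [0.5111 0.2162 0.0019] 0.78 [322. 190.]
cell_large_mid [0.5961 0.3029 0.0529] 0.68 [424. 298.]
```

View pics/w1.png

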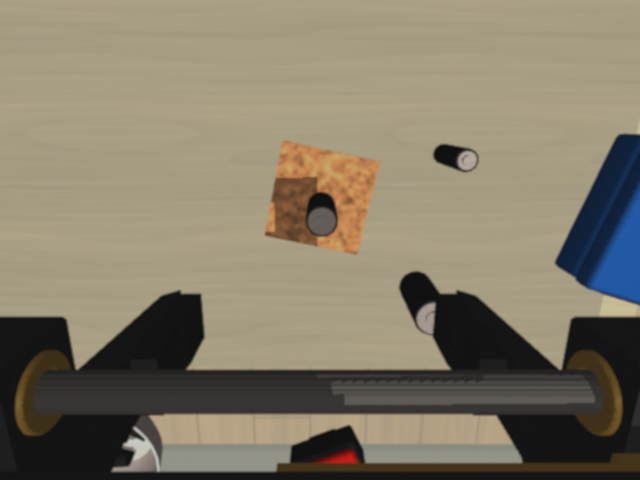

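View pics/tcrop.png

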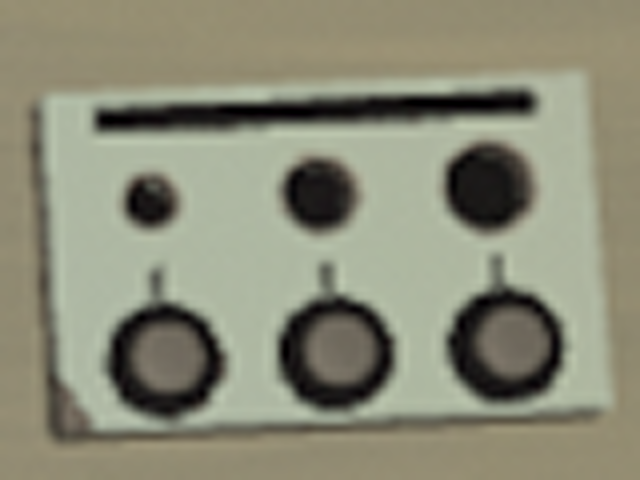

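The wrist view shows the cell's top disc at (321,221), upright on the mat. The other two cells are at (466,160) and (428,318). In the 8x crop the wells are at (150,200), (319,194) and (488,186), and the medium button's cap is at (337,351).

Run:
```python
from h import *
p=eyes.get_image("wrist"); t=eyes.get_image("top")
g=cv2.cvtColor(p["img"],cv2.COLOR_RGB2GRAY)
hsv=cv2.cvtColor(p["img"],cv2.COLOR_RGB2HSV)
sub=(slice(185,245),slice(300,345))
m=((g>60)&(hsv[...,1]<60)).astype(np.uint8)*0; m[sub]=((g>55)&(hsv[...,1]<70))[sub]
n,l,s,c=cv2.connectedComponentsWithStats(m); i=1+np.argmax(s[1:,4]); print(s[i],c[i])
cnt=max(cv2.findContours((l==i).astype(np.uint8),cv2.RETR_EXTERNAL,cv2.CHAIN_APPROX_NONE)[0],key=len)
e=cv2.fitEllipse(cnt); print("ell",e)
for z in(.066,.068): print(z,at_z(p,*e[0],z).round(4))
print(g[210:235,321],hsv[215,300:345,1])
C=lambda x,y:(370+(x+.5)/8-.5,240+(y+.5)/8-.5)
W=[at_z(t,*C(*q),.042) for q in[(150,200),(319,194),(488,186)]]; B=at_z(t,*C(337,351),.064)
print(np.round(W,4),B.round(4)); v=W[0]-W[2]; print("yaw of y",np.degrees(np.arctan2(-v[0],v[1])),np.linalg.norm(v)); d=W[1]-B; print("yaw of x",np.degrees(np.arctan2(d[1],d[0])),np.linalg.norm(d[:2]))
# triangulate cell top
gt=cv2.cvtColor(t["img"],cv2.COLOR_RGB2GRAY); print(gt[258:274,258:276])
```

```text
[307 207  29  29 652] [321.06748466 221.03680982]
ell ((321.0677795410156, 221.03170776367188), (27.4433536529541, 28.41242027282715), 80.85926055908203)
0.066 [0.5252 0.2151 0.066 ]
0.068 [0.5248 0.2151 0.068 ]
[94 95 95 94 92 89 90 93 95 95 95 95 95 94 93 93 93 92 93 94 94 95 93 91
 82] [145 144 145 143 144 141 128  39  23  29  27  29  28  28  31  31  31  31
  31  30  33  33  33  30  30  29  31  31  30  30  28  30  28  28  26  51
 132 147 148 148 148 149 148 149 148]
[[ 0.5267 -0.1609  0.042 ]
 [ 0.5287 -0.2258  0.042 ]
 [ 0.5314 -0.2907  0.042 ]] [ 0.4663 -0.227   0.064 ]
yaw of y 2.1032706893656044 0.12981921443987618
yaw of x 1.1651336497894746 0.06242070009205336
[[65 65 65 63 64 64 64 64 63 57 48 37 30 33 50 59 45 29]
 [65 63 65 64 64 63 65 62 54 37 31 32 35 35 60 70 47 29]
 [65 65 66 65 66 64 62 53 37 30 32 38 36 31 35 48 45 45]
 [65 65 66 64 66 65 54 37 32 33 34 36 30 27 36 42 52 61]
 [65 65 66 65 65 55 38 33 38 39 33 27 31 39 53 63 60 59]
 [66 64 65 65 54 38 33 40 41 34 29 29 40 55 61 59 59 58]
 [64 64 64 57 38 32 38 47 37 20 28 41 55 59 58 57 58 59]
 [66 65 61 46 32 34 45 40 26 32 42 52 58 57 60 58 57 58]
 [65 64 53 35 32 40 37 32 28 41 55 56 58 59 59 57 58 60]
 [66 55 38 33 37 36 29 29 37 50 57 58 58 58 58 58 58 58]
 [60 43 32 36 37 33 28 37 49 55 56 57 56 58 58 58 58 59]
 [53 34 32 37 35 25 33 46 52 55 56 57 58 58 59 59 58 58]
 [43 33 35 36 29 30 40 50 55 56 57 58 57 60 56 57 58 58]
 [33 34 37 33 28 36 47 52 55 58 56 57 57 56 58 59 59 57]
 [30 35 35 28 31 40 49 52 55 54 56 56 59 59 58 57 59 58]
 [30 34 32 27 35 45 53 53 55 55 57 57 57 58 58 57 57 58]]
```

Call:
apply_moves:
  series:
    - [-0.055,0.075,0.5,0,0,0]
    - [0,0,0.7,0,0,0]
    - [0,0,0.7,0,0,0]
    - [0,0,0.6,0,0,0]
    - [0,0,0.225,0,0,0]
    - [0,0,0,0,0,0]
  hand: 55

```text
time_s: 4.7
tool_pos: [0.5243, 0.215, 0.1288]
orientation: [0.002, -3.14, 0.002]
wrist_force: [-0.9, 0.6, 0.7]
grip_width: 0.621
grip_force: 0.0
```

```bash
cat >> h.py <<'E'
def disc(p,u,v,w=40,sat=70,lo=55):
    g=cv2.cvtColor(p["img"],cv2.COLOR_RGB2GRAY); h=cv2.cvtColor(p["img"],cv2.COLOR_RGB2HSV)
    u,v=int(u),int(v); m=np.zeros(g.shape,np.uint8); s=(slice(max(v-w,0),v+w),slice(u-w,u+w)); m[s]=((g>lo)&(h[...,1]<sat))[s]
    n,l,st,c=cv2.connectedComponentsWithStats(m); i=l[v,u]
    cnt=max(cv2.findContours((l==i).astype(np.uint8),cv2.RETR_EXTERNAL,cv2.CHAIN_APPROX_NONE)[0],key=len)
    return cv2.fitEllipse(cnt)
E
python3 - <<'E'
from h import *
o=get_obs(); print(o["time_s"],o["tool_pos"],o["grip_width"])
p=eyes.get_image("wrist"); save(p,"w2.png")
q=proj(p,[.5252,.2151,.067]); print(q); e=disc(p,*q); print(e)
for z in(.066,.068): print(at_z(p,*e[0],z).round(4))
# triangulate with first view: camera moved only; solve intersect
o1=np.array([0.44920889,0.21262268,0.38356882]); x1=np.array([.5252,.2151,.066]); d1=x1-o1; o2,d2=ray(p,*e[0])
s=np.linalg.lstsq(np.c_[d1,-d2],o2-o1,rcond=None)[0]; print("tri",o1+s[0]*d1,o2+s[1]*d2)
E
```

```text
4.7 [0.52434965 0.21497906 0.12879223] 0.6208533399528067
[317.33210154 267.88616747]
((317.0946960449219, 266.8922119140625), (39.863670349121094, 42.78271484375), 88.24047088623047)
[0.525 0.215 0.066]
[0.5243 0.215  0.068 ]
tri [0.52556147 0.21511178 0.06448942] [0.52554687 0.21496629 0.06448479]
```

View pics/w2.png

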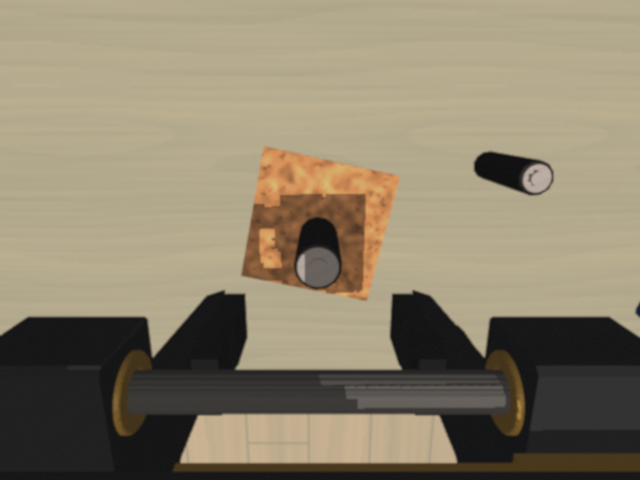

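The cell's disc is at (317,267), centred between the open fingers, and its top measures 0.065 m high. I'll go down now and grip high on the cell.

Call:
apply_moves:
  series:
    - [-0.02,0,0.6,0,0,0]
    - [0,0,0.6,0,0,0]
    - [0,0,0.6,0,0,0]
    - [0,0,0.4,0,0,0]
    - [0,0,0.18,0,0,0]
    - [0,0,0,0,0,0]
    - [0,0,0,0,0,0]

```text
time_s: 5.45
tool_pos: [0.5266, 0.2157, 0.0357]
orientation: [-0.002, 3.14, 0.002]
wrist_force: [-0.2, -0.5, -0.8]
grip_width: 0.621
grip_force: 0.0
```

Call:
apply_moves:
  series:
    - [0,0,0,0,0,0]
    - [0,0,0,0,0,0]
    - [0,0,0,0,0,0]
    - [0,0,0,0,0,0]
    - [0,0,0,0,0,0]
    - [0,0,0,0,0,0]
    - [0,0,0,0,0,0]
    - [0,0,0,0,0,0]
  hand: 20

```text
time_s: 6.25
tool_pos: [0.526, 0.2152, 0.0348]
orientation: [-0.002, 3.141, 0.0]
wrist_force: [0.2, -0.3, 4.5]
grip_width: 0.284
grip_force: 30.0
```

Call:
apply_moves:
  series:
    - [0,0,-0.4,0,0,0]
    - [0,0,-0.7,0,0,0]
    - [0,0,-0.8,0,0,0]
    - [0,0,-0.8,0,0,0]
    - [0,0,-0.5,0,0,0]
    - [0,0,-0.2,0,0,0]
    - [0,0,0,0,0,0]

```text
time_s: 6.95
tool_pos: [0.526, 0.2153, 0.1709]
orientation: [-0.002, 3.141, 0.001]
wrist_force: [0.2, -0.4, -1.4]
grip_width: 0.284
grip_force: 30.0
```

Call:
apply_moves:
  series:
    - [-0.07,-0.4,0,0,0,0]
    - [0,-0.7,0,0,0,0]
    - [0,-0.7,0,0,0,0]
    - [0,-0.7,0,0,0,0]
    - [0,-0.7,0,0,0,0]
    - [0,-0.7,0,0,0,0]
    - [0,-0.7,0,0,0,0]
    - [0,-0.7,0,0,0,0]
    - [0,-0.7,0,0,0,0]
    - [0,-0.7,0,0,0,0]
    - [0,-0.7,0,0,0,0]
    - [0,-0.7,0,0,0,0]
    - [0,-0.7,0,0,0,0]
    - [0,-0.7,0,0,0,0]
    - [0,-0.7,0,0,0,0]
    - [0,-0.5,0,0,0,0]
    - [0,-0.3,0,0,0,0]
    - [0,0,0,0,0,-0.26]
    - [0,0,0,0,0,0]
    - [0,0,0,0,0,0]

```text
time_s: 8.95
tool_pos: [0.5292, -0.223, 0.1703]
orientation: [0.063, -3.141, -0.002]
wrist_force: [0.2, 0.3, -1.3]
grip_width: 0.283
grip_force: 30.0
```

Run:
```python
from h import *
o=get_obs(); print(o["time_s"],o["tool_pos"],o["grip_width"],R.from_rotvec(o["orientation"]).as_matrix().round(4),o["wrist_force"])
p=eyes.get_image("wrist"); save(p,"w3.png"); np.save("w3.npy",p,allow_pickle=True)
print(proj(p,[.5287,-.2258,.042]),proj(p,[.4663,-.227,.064]))
for t in ["well_medium","button_medium_top"]:
  for d in eyes.search_frame(p,t)[:3]: print(t,np.round(d["centre"],4),d["p"],proj(p,d["centre"]).round())
```

```text
8.95 [ 0.52915267 -0.22301182  0.1702945 ] 0.2832580514926288 [[-9.992e-01 -3.990e-02 -3.000e-04]
 [-3.990e-02  9.992e-01  1.500e-03]
 [ 2.000e-04  1.500e-03 -1.000e+00]] [ 0.21033209  0.3093685  -1.32560058]
[312.81203618 232.11862394] [314.15166606 138.11758144]
well_medium [ 0.4955 -0.2338  0.0387] 0.76 [303. 182.]
button_medium_top [ 0.4679 -0.2329  0.0671] 0.72 [304. 141.]
```

View pics/w3.png

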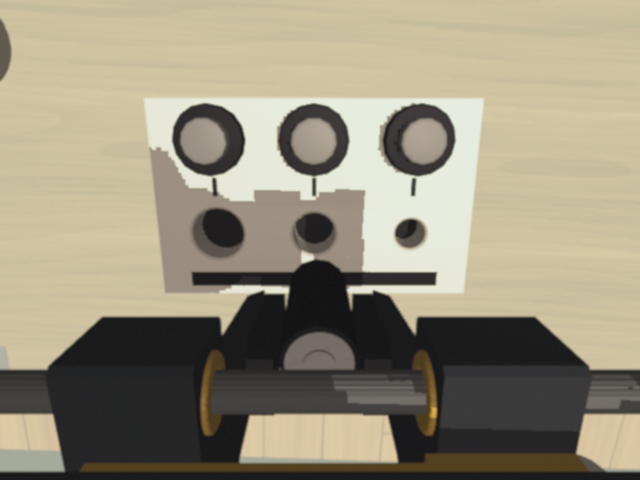

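The medium well shows at about (315,232) and its button's cap at (314,140). The held cell is upright, with its lower end at about (317,262). I need a finer measurement of the rims.

Run:
```python
from h import *
p=np.load("w3.npy",allow_pickle=True).item()
im=np.ascontiguousarray(p["img"][200:280,270:360,::-1])
k=6; big=cv2.resize(im,None,fx=k,fy=k,interpolation=cv2.INTER_CUBIC)
def circ(c,rad,col):
    for a in np.linspace(0,2*np.pi,60,endpoint=False):
        u,v=proj(p,np.array(c)+rad*np.array([np.cos(a),np.sin(a),0])); 
        cv2.circle(big,(int((u-270+.5)*k),int((v-200+.5)*k)),1,col,-1)
w=at_z(p,314.5,232,.042); print(w); circ(w,.0145,(0,255,0))
o=get_obs(); Rt=R.from_rotvec(o["orientation"]).as_matrix(); c=np.array(o["tool_pos"])
c=np.array([c[0],c[1],c[2]-.0338]); print(c,proj(p,c)); circ(c,.013,(255,255,0))
cv2.imwrite("pics/w3c.png",big)
```

```text
[ 0.52857329 -0.22466844  0.042     ]
[ 0.52931832 -0.22357468  0.13680705] [315.30990895 287.27858682]
```

View pics/w3c.png

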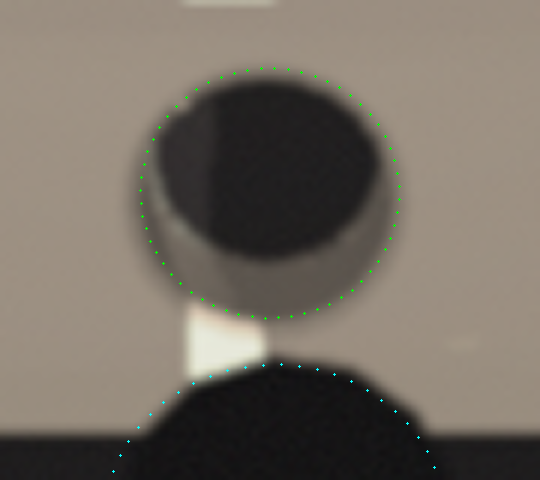

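Call:
apply_moves:
  series:
    - [0.01,-0.055,0.3,0,0,0]
    - [0,0,0.5,0,0,0]
    - [0,0,0.5,0,0,0]
    - [0,0,0.5,0,0,0]
    - [0,0,0.3,0,0,0]
    - [0,0,0.1,0,0,0]
    - [0,0,0,0,0,0]
    - [0,0,0,0,0,0]

```text
time_s: 9.9
tool_pos: [0.5294, -0.2271, 0.0831]
orientation: [-0.059, 3.14, -0.0]
wrist_force: [-0.1, -1.1, -0.6]
grip_width: 0.285
grip_force: 30.0
```

Run:
```python
from h import *
o=get_obs(); print(o["time_s"],o["tool_pos"],o["wrist_force"])
p=eyes.get_image("wrist"); np.save("w4.npy",p,allow_pickle=True)
k=6;u0,v0=265,215
im=np.ascontiguousarray(p["img"][v0:v0+90,u0:u0+110,::-1]); big=cv2.resize(im,None,fx=k,fy=k,interpolation=cv2.INTER_CUBIC)
def circ(c,rad,col):
    for a in np.linspace(0,2*np.pi,80,endpoint=False):
        u,v=proj(p,np.array(c)+rad*np.array([np.cos(a),np.sin(a),0])); cv2.circle(big,(int((u-u0+.5)*k),int((v-v0+.5)*k)),1,col,-1)
circ([.5286,-.2252,.042],.0145,(0,255,0))
c=np.array(o["tool_pos"])-[0,0,.0338]; print(c); circ(c,.013,(255,255,0))
cv2.imwrite("pics/w4c.png",big); print(p["origin"])
```

```text
9.9 [ 0.52937209 -0.22708589  0.08310799] [-0.09358278 -1.0983211  -0.60171912]
[ 0.52937209 -0.22708589  0.04930799]
[ 0.45552649 -0.22898599  0.2278444 ]
```

View pics/w4c.png

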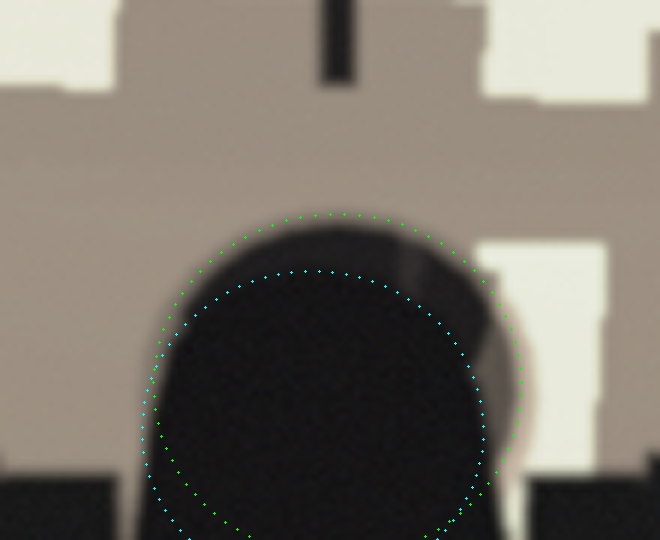

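The cell sits about 1.5 mm too far left (-y) of the well, so I'll correct that and check with stretched contrast.

Call:
apply_moves:
  series:
    - [0.015,0.0375,0,0,0,0]
    - [0,0,0,0,0,0]
    - [0,0,0,0,0,0]
    - [0,0,0,0,0,0]
    - [0,0,0,0,0,0]

```text
time_s: 10.45
tool_pos: [0.5282, -0.2255, 0.0825]
orientation: [-0.059, 3.141, 0.0]
wrist_force: [0.4, -0.0, -1.3]
grip_width: 0.29
grip_force: 30.0
```

Run:
```python
from h import *
o=get_obs(); print(o["time_s"],o["tool_pos"],o["wrist_force"])
P=[eyes.get_image("wrist") for _ in range(4)]; p=P[0]
k=6;u0,v0=265,215
im=np.mean([q["img"][v0:v0+90,u0:u0+110,::-1].astype(float) for q in P],0)
im=255*np.clip(im/180,0,1)**.4; lo=im.min(); im=np.clip((im-lo)*255/(255-lo),0,255).astype(np.uint8)
big=cv2.resize(im,None,fx=k,fy=k,interpolation=cv2.INTER_CUBIC)
def circ(c,rad,col):
    for a in np.linspace(0,2*np.pi,50,endpoint=False):
        u,v=proj(p,np.array(c)+rad*np.array([np.cos(a),np.sin(a),0])); cv2.circle(big,(int((u-u0+.5)*k),int((v-v0+.5)*k)),1,col,-1)
circ([.5286,-.2252,.042],.0145,(0,255,0))
c=np.array(o["tool_pos"])-[0,0,.0338]; circ(c,.013,(255,255,0))
cv2.imwrite("pics/w5c.png",big); print(p["origin"])
```

```text
10.45 [ 0.52817526 -0.22554962  0.08254551] [ 0.4168489  -0.02750307 -1.30708951]
[ 0.45450139 -0.22752475  0.22739966]
```

View pics/w5c.png

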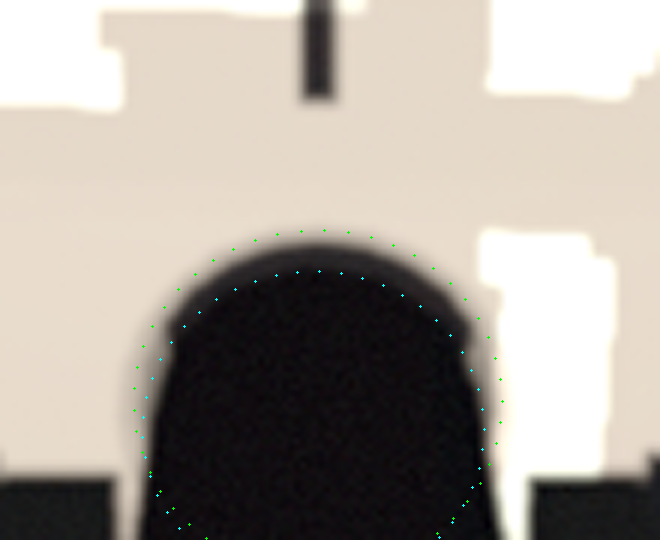

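The cell is centred sideways in the well rim (320 against 318 in the crop), and its front edge fits to about 0.4 mm. Now I'll insert it.

Call:
apply_moves:
  series:
    - [-0.01,0,0,0,0,0]
    - [0,0,0.08,0,0,0]
    - [0,0,0.08,0,0,0]
    - [0,0,0.08,0,0,0]
    - [0,0,0.08,0,0,0]
    - [0,0,0.08,0,0,0]
    - [0,0,0,0,0,0]
    - [0,0,0,0,0,0]

```text
time_s: 11.45
tool_pos: [0.5286, -0.2254, 0.0664]
orientation: [-0.059, 3.141, 0.0]
wrist_force: [-0.0, 0.7, -2.5]
grip_width: 0.287
grip_force: 30.0
```

Call:
apply_moves:
  series:
    - [0,0,0.1,0,0,0]
    - [0,0,0.1,0,0,0]
    - [0,0,0.08,0,0,0]
    - [0,0,0.05,0,0,0]
    - [0,0,0.03,0,0,0]
    - [0,0,0,0,0,0]
    - [0,0,0,0,0,0]

```text
time_s: 12.15
tool_pos: [0.5286, -0.2254, 0.052]
orientation: [-0.059, 3.141, 0.0]
wrist_force: [0.6, 0.0, -2.3]
grip_width: 0.284
grip_force: 30.0
```

Call:
apply_moves:
  series:
    - [0,0,0.02,0,0,0]
    - [0,0,0.02,0,0,0]
    - [0,0,0,0,0,0]
    - [0,0,0,0,0,0]

```text
time_s: 12.55
tool_pos: [0.5289, -0.2255, 0.0517]
orientation: [-0.059, 3.14, -0.001]
wrist_force: [-0.6, 0.4, 9.0]
grip_width: 0.285
grip_force: 30.0
```

Contact with the floor shows at 9 N, so I'll release and lift.

Call:
apply_moves:
  series:
    - [0,0,0,0,0,0]
    - [0,0,0,0,0,0]
    - [0,0,0,0,0,0]
    - [0,0,0,0,0,0]
    - [0,0,0,0,0,0]
    - [0,0,-0.3,0,0,0]
    - [0,0,-0.5,0,0,0]
    - [0,0,-0.7,0,0,0]
    - [0,0,-0.7,0,0,0]
    - [0,0,-0.3,0,0,0]
    - [0,0,0,0,0,0]
    - [0,0,0,0,0,0]
  hand: 42

```text
time_s: 13.75
tool_pos: [0.528, -0.2256, 0.15]
orientation: [0.059, -3.14, -0.0]
wrist_force: [-1.0, -0.0, 0.3]
grip_width: 0.476
grip_force: 0.0
```

Run:
```python
from h import *
o=get_obs(); print(o["time_s"],o["tool_pos"],o["grip_width"],o["wrist_force"])
p=eyes.get_image("wrist"); save(p,"w6.png"); 
q=proj(p,[.5286,-.2254,.082]); print(q); e=disc(p,*q,w=45); print(e); print(at_z(p,*e[0],.082))
g=cv2.cvtColor(p["img"],cv2.COLOR_RGB2GRAY)
for b in [[.4663,-.227,.064]]:
  q=proj(p,b); print("btn proj",q)
  e=disc(p,*q,w=45,sat=90,lo=110); print(e,at_z(p,*e[0],.064))
for t in ["button_medium_top","cell_medium_mid"]:
  for d in eyes.search_frame(p,t)[:3]: print(t,np.round(d["centre"],4),d["p"],proj(p,d["centre"]).round())
```

```text
13.75 [ 0.52798949 -0.22557066  0.15000975] 0.4764531779781208 [-0.973155   -0.00527554  0.28946817]
[317.20154913 263.38723543]
((316.48529052734375, 251.26951599121094), (77.25871276855469, 108.02471160888672), 89.9554672241211)
[ 0.52181136 -0.2260253   0.082     ]
btn proj [318.48854869 142.27750085]
((317.755615234375, 144.88494873046875), (47.16415786743164, 48.32857894897461), 2.31764817237854) [ 0.46767677 -0.22734268  0.064     ]
button_medium_top [ 0.4698 -0.23    0.0666] 0.71 [313. 149.]
cell_medium_mid [ 0.5281 -0.2246  0.0807] 0.93 [319. 262.]
```

View pics/w6.png

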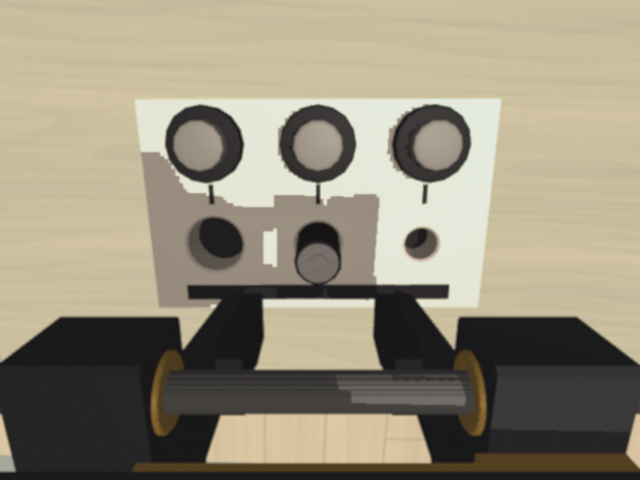

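The cell is seated, with its top disc at (318,262) against a predicted (317,263) for z = 0.082. The medium button's cap is at (318,145). Next I'll shut the fingers and move over the button.

Call:
apply_moves:
  series:
    - [0.3,0,0,0,0,0]
    - [0.5,0.01,0,0,0,0]
    - [0.5,0,0,0,0,0]
    - [0.23,0,0,0,0,0]
    - [0,0,0,0,0,0]
    - [0,0,0,0,0,0]
    - [0,0,0.5,0,0,0]
    - [0,0,0.5,0,0,0]
    - [0,0,0.5,0,0,0]
    - [0,0,0.3,0,0,0]
    - [0,0,0.1,0,0,0]
    - [0,0,0,0,0,0]
    - [0,0,0,0,0,0]
  hand: 0

```text
time_s: 15.2
tool_pos: [0.4681, -0.2274, 0.075]
orientation: [-0.059, 3.14, -0.0]
wrist_force: [-1.1, 0.2, -0.3]
grip_width: 0.003
grip_force: 0.0
```

Call:
apply_moves:
  series:
    - [0,0,0.1,0,0,0]
    - [0,0,0.1,0,0,0]
    - [0,0,0.05,0,0,0]
    - [0,0,0,0,0,0]
    - [0,0,0,0,0,0]

```text
time_s: 15.7
tool_pos: [0.4674, -0.2274, 0.0645]
orientation: [0.059, -3.141, 0.0]
wrist_force: [-0.2, 0.1, 0.1]
grip_width: 0.004
grip_force: 0.0
```

Call:
apply_moves:
  series:
    - [0,0,0.06,0,0,0]
    - [0,0,0.06,0,0,0]
    - [0,0,0.05,0,0,0]
    - [0,0,0,0,0,0]

```text
time_s: 16.1
tool_pos: [0.4674, -0.2275, 0.0584]
orientation: [-0.059, 3.141, -0.001]
wrist_force: [-2.3, 0.2, 10.4]
grip_width: 0.006
grip_force: 5.1
```

Call:
apply_moves:
  series:
    - [0,0,0.03,0,0,0]
    - [0,0,0,0,0,0]
    - [0,0,0,0,0,0]

```text
time_s: 16.4
tool_pos: [0.4674, -0.2275, 0.0582]
orientation: [-0.059, 3.14, -0.002]
wrist_force: [-4.2, 1.7, 20.6]
grip_width: 0.002
grip_force: 10.6
```

The button is on its hard stop: 20 N against a 5 N spring, after about 6 mm of travel. I'll hold it there, then release and retreat.

Call:
apply_moves:
  series:
    - [0,0,0,0,0,0]
    - [0,0,0,0,0,0]
    - [0,0,0,0,0,0]
    - [0,0,0,0,0,0]
    - [0,0,0,0,0,0]
    - [0,0,0,0,0,0]
    - [0,0,0,0,0,0]
    - [0,0,0,0,0,0]
    - [0,0,0,0,0,0]
    - [0,0,0,0,0,0]
    - [0,0,0,0,0,0]
    - [0,0,0,0,0,0]
    - [0,0,0,0,0,0]

```text
time_s: 17.7
tool_pos: [0.4674, -0.2274, 0.0582]
orientation: [-0.059, 3.14, -0.002]
wrist_force: [-4.3, 0.4, 22.3]
grip_width: 0.0
grip_force: 10.6
```

Call:
apply_moves:
  series:
    - [0,0,-0.2,0,0,0]
    - [0,0,-0.4,0,0,0]
    - [0,0,-0.6,0,0,0]
    - [0,0,-0.7,0,0,0]
    - [0,0,-0.7,0,0,0]
    - [0,0,-0.4,0,0,0]
    - [0,0,0,0,0,0]
    - [0,0,0,0,0,0]
    - [0,0,0,0,0,0]

```text
time_s: 18.6
tool_pos: [0.4666, -0.2272, 0.1753]
orientation: [0.059, -3.139, -0.001]
wrist_force: [-0.4, 0.2, -0.1]
grip_width: 0.007
grip_force: 0.0
```

Run:
```python
from h import *
o=get_obs(); print(o["time_s"],o["tool_pos"],o["wrist_force"])
p=eyes.get_image("scene")
for t in ["button_medium_top","cell_medium_mid","cell_small_mid","cell_large_mid"]:
  for d in eyes.search_frame(p,t)[:2]: print(t,np.round(d["centre"],4),d["p"],proj(p,d["centre"]).round())
print(r.sign_off())
```

```text
18.6 [ 0.46656344 -0.22722894  0.17529156] [-0.41855126  0.16472327 -0.07361151]
button_medium_top [ 0.4761 -0.2235  0.0633] 0.62 [283. 189.]
cell_medium_mid [ 0.5393 -0.218   0.0679] 0.69 [269. 196.]
cell_small_mid [ 0.5189 -0.1963  0.0399] 0.53 [279. 204.]
cell_large_mid [0.6227 0.3154 0.0546] 0.66 [370. 314.]
the job is handed in; nothing more can be done
None
```

The medium cell from the mat stands seated in the medium well; I pressed that well's button fully down for over 1.3 s and let it spring up, then handed in the job at 18.6 s.

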